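# Hold the right carving blank in the sliding-stop cradle

### The job

Of the three wooden carving blanks lying on the plywood board, take the one of middle length and lay it, boss up, in the cradle's channel between the fixed end stop and the sliding stop. Slide the sliding stop (the one with the upright round knob) along its track until the blank sits straight and snug with no gap left between the blank and either stop, and let go. Leave the other two blanks, the mallet, the gouge and the oil jar where they lie.

Things in the scene. Friction and masses are not known exactly. Their poses are not given: they have to be found in the camera images.
- cradle: Fixed pale wooden bed 330 mm long (own x), 120 wide (own y), top 18 mm above the bench. Origin: centre of its underside. Two steel rails 6 mm high run along it, inner faces at y = -28 and +28 mm: the blank lies in the channel between them. The fixed end stop, a brown block 25 long, 76 wide, 44 mm high above the bed, is at the -x end, its face at own x = -135 mm.
- jaw (a joint): Sliding stop on the rails: clear gap (m) between the faces of end stop and sliding stop. 0 = faces together, 0.245 = fully back (towards cradle +x). About 3 N of friction; stays where left. Brown wooden block 40 mm long (along x), 92 wide over its steel cheeks, top 44 mm above the bed, an upright dark wooden knob on it.
- jaw_knob (a point): Centre of the top end of the sliding stop's knob: an upright cylinder 28 mm across, 60 mm tall, on the middle of the sliding stop. This point is 122 mm above the bench and 20 mm behind (cradle +x) the stop's face.
- blank_a: The shortest of three loose pale wooden blocks alike but for length: 110 mm long (own x), 36 wide (own y), 46 high, with a round boss (28 mm across, 6 high) on the middle of the top and pencil lines. About 0.15 kg. Origin: centre of the underside; z up. It starts boss up on the plywood board, whose top is 9 mm above the bench.
- blank_b: The middle length of three loose pale wooden blocks alike but for length: 140 mm long (own x), 36 wide (own y), 46 high, with a round boss (28 mm across, 6 high) on the middle of the top and pencil lines. About 0.15 kg. Origin: centre of the underside; z up. It starts boss up on the plywood board, whose top is 9 mm above the bench.
- blank_c: The longest of three loose pale wooden blocks alike but for length: 170 mm long (own x), 36 wide (own y), 46 high, with a round boss (28 mm across, 6 high) on the middle of the top and pencil lines. About 0.15 kg. Origin: centre of the underside; z up. It starts boss up on the plywood board, whose top is 9 mm above the bench.
- mallet: Bystander: wooden mallet lying on the bench, 260 mm long, head 70 x 100 x 60 mm. Origin on the bench, under the handle's inner part.
- gouge: Bystander: carving gouge with wooden handle, 200 mm long, lying on the bench. Origin on the bench under its middle.
- oil_jar: Bystander: closed amber oil jar standing on the bench, 70 mm across, 90 mm high. Origin: centre of the underside.
Mind the look-alikes: they are no part of the job. Leave any black or yellow look-alike of the blank_b alone.

How it is judged:
By the outcome, as a careful person would: the job done as asked, in the order asked, and still so for the second after the job is handed in, with the robot touching nothing.
It also fails if it takes over 48 s, if anything falls off the work surface, if the arm or the gripper's body presses on something with over 40 N, if the wrist force passes 120 N, or if a joint passes its speed limit or range.

### The arm

A 6-joint arm with a two-finger parallel gripper is mounted at the origin on the work surface. World frame = base frame: x ahead of the robot, y to its left, z up, the work surface at z = 0. Lengths are in m, angles in rad, forces in N, time in s.
With the tool pointing down it reaches from about 0.225 to 0.875 m from the base axis. Payload 3.4 kg.
Tool frame: the origin (TCP) lies at the very end of the fingers, on their centre line; the grasp point (between the pads) lies 19 mm behind it (grip_depth is the distance from the TCP to the grasp point, in m); x points along the fingers, z is the direction in which the jaws open and shut, and the axes are right-handed (so a half turn about x gives the same grasp; the last joint's range is limited). The gripper opens to 85 mm and grips with 20 to 120 N. Pads are 22 mm wide; open, the fingers measure 114 mm over their backs; the gripper's body (76 mm by 85 mm) begins 54 mm behind the grasp point. The pads swing forward as they close: fully open they stand 13 mm farther back than shut.
Start: joints at [-1.417, 0.276, 1.505, -0, 1.361, -0.121], TCP at [0.156, -0.553, 0.231] pointing down, gripper open.
Joint ranges: [-2.89, 2.89], [-0.75, 2.08], [0.22, 2.7], [-1.18, 4.32], [0.11, 2.71], [-2.7, 2.7]. Speed limits (rad/s): [2.57, 2.57, 3.14, 3.14, 3.14, 3.14].

### API

Orientations are given as a unit quaternion [w, x, y, z].
In Python, from rig import get_state, get_image, sign_off, grip_depth gives the robot as it stands. The module is installed in compiled form; this text tells all that it offers.
- The arm moves only by the tool arm_command, never from a script. Its argument "series" is a list of rows, each an object with "dp": the shift along the tool's x, y, z scaled (see below), a list of three; "angular": the turn, a rotation vector about the tool's x, y, z scaled (see below), a list of three; "gripper": the finger opening in mm, from 0 to 85.4. A call has exactly 8 rows; each row shifts and turns the pose as measured when the row begins, along the tool's axes as they then stand; what a row does not reach is not made up. The controller multiplies each number of a shift by 0.12 m and each number of a turn by 90 degrees. A row lasts 1/8 s, in which the tool goes at most 62.5 mm and 10.7 degrees, less where a joint would pass 70% of its speed; a pose out of reach is approached as far as the arm can. A call with a number of a shift or a turn outside -1 to 1 is refused whole. A call with a gripper value outside its range is refused whole. The fingers move at their own pace and stop on an object; "grip_force" is the grip in N (left out, the last holds). Time passes only in rows, so rows that do not move let the fingers close, or fill a call up. It gives the time, the measured TCP pose, the force and the opening at its end, in the units of the state.
- get_state(): the state, without advancing time (a new reading comes with each control period).
- get_image(name): name is "side" or "top"; returns a dict with "image" (420x560x3 uint8, blue, green, red), "depth" (420x560 float32, m along the optical axis (not along the pixel's ray), 0 where there is no reading), "mtx" (3x3 intrinsics, pixels), "view" (4x4, takes a point from world to camera coordinates). Camera axes: x right, y up, looking along -z (the intrinsics and any distortion apply to the point x, -y, -z); pixel columns grow to the right and rows downward; lengths in m; the calibration is good to about 2 mm. A picture is of the moment at which its call begins.
- sign_off(): hands the job in, once; it reports no verdict.
The state is a dict: "clock": time; "qpos": joint angles; "qd": joint speeds; "effort": joint torques, N m; "position": TCP position; "ee_rot": TCP orientation; "contact_force": force on the tool from outside, world axes, zero at the start; "moment": the same for the moment, N m; "width": finger opening in m.
Only numpy, scipy, OpenCV 4.12 (cv2) and the standard library are available. Lean on these libraries where they do the work, as an engineer would, in place of code of your own. Each camera call takes 0.05 s, during which the arm holds its last target. There are 200 camera calls.

## Working session

There is one attempt and no reset: what is moved stays moved. The work goes in short steps, Python scripts to look and compute and a tool call to move; the robot and the scene stay as the last step left them, time stands still between calls to the robot, and variables do not carry over. Pictures are saved under pics/ and viewed, about 8 in all and at most 12, crops included, and the job is handed in when it is done.

Besides the shell and the picture viewer there is one more tool, called by a JSON object that holds its "fn" and its "kwargs". arm_command: Moves the arm, as the interface text tells. Its arguments: {"type":"object","properties":{"series":{"type":"array","items":{"type":"object","properties":{"dp":{"type":"array","items":{"type":"number"}},"angular":{"type":"array","items":{"type":"number"}},"gripper":{"type":"number"}}}},"grip_force":{"type":"number"}},"required":["series"]}

```bash
mkdir -p pics; cat > h.py <<'E'
import numpy as np,cv2
from rig import *
def pts(g):
    "world xyz per pixel from depth"
    h,w=g['depth'].shape;u,v=np.meshgrid(np.arange(w),np.arange(h));K=np.array(g['mtx']);d=g['depth']
    c=np.stack([(u-K[0,2])/K[0,0]*d,-(v-K[1,2])/K[1,1]*d,-d,np.ones_like(d)],-1)
    return (c@np.linalg.inv(np.array(g['view'])).T)[...,:3]
def ray(g,u,v,z):
    K=np.array(g['mtx']);M=np.linalg.inv(np.array(g['view']))
    r=M[:3,:3]@np.array([(u-K[0,2])/K[0,0],-(v-K[1,2])/K[1,1],-1]);o=M[:3,3]
    return o+r*(z-o[2])/r[2]
E
python3 - <<'E'
from h import *
s=get_state();print({k:np.round(v,3) for k,v in s.items()},grip_depth)
for n in('top','side'):
    g=get_image(n);cv2.imwrite(f'pics/{n}1.png',g['image']);np.savez(f'{n}1.npz',**g)
    print(n,np.round(g['mtx'],1).tolist(),np.round(np.linalg.inv(g['view']),2).tolist(),[k for k in g],(g['depth']==0).mean())
E
```

```text
{'clock': np.float64(0.0), 'qpos': array([-1.417,  0.277,  1.506,  0.   ,  1.361, -0.121]), 'qd': array([ 0.002,  0.   , -0.002, -0.002, -0.002,  0.001]), 'effort': array([-3.0000e-03, -4.1678e+01, -2.4581e+01, -1.0000e-03,  1.1000e-02,
       -0.0000e+00]), 'position': array([ 0.156, -0.553,  0.23 ]), 'ee_rot': array([ 0.563,  0.427,  0.564, -0.426]), 'contact_force': array([0.422, 0.376, 0.827]), 'moment': array([-0.009, -0.032, -0.004]), 'width': np.float64(0.086)} 0.0187
top [[515.9, 0.0, 283.0], [0.0, 515.9, 221.4], [0.0, 0.0, 1.0]] [[-0.01, 0.98, -0.19, 0.29], [-1.0, -0.01, 0.02, 0.09], [0.01, 0.19, 0.98, 1.4], [0.0, 0.0, 0.0, 1.0]] ['image', 'depth', 'mtx', 'view'] 0.004166666666666667
side [[417.7, 0.0, 279.4], [0.0, 417.7, 207.0], [0.0, 0.0, 1.0]] [[-0.94, 0.2, -0.28, 0.25], [-0.34, -0.5, 0.8, 0.87], [0.02, 0.84, 0.54, 0.63], [0.0, 0.0, 0.0, 1.0]] ['image', 'depth', 'mtx', 'view'] 0.00405187074829932
```

View pics/top1.png

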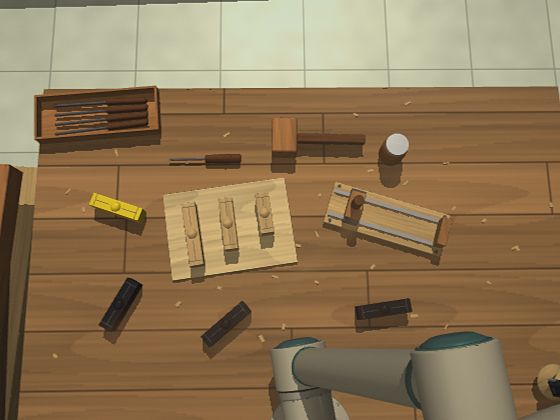

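View pics/side1.png

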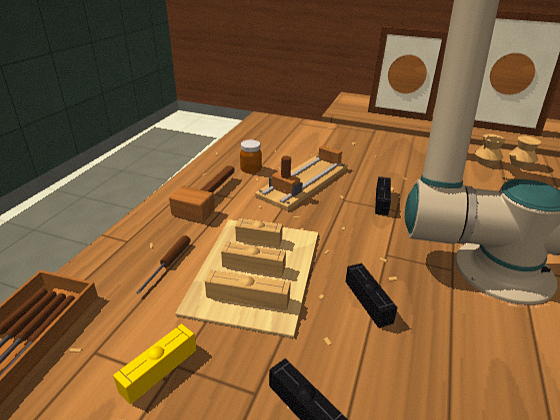

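```bash
python3 - <<'E'
from h import *
g=dict(np.load('top1.npz'));P=pts(g);z=P[...,2]
def comps(lo,hi,box,mn=40):
    m=((z>lo)&(z<hi)).astype(np.uint8);k=np.zeros_like(m);x0,y0,x1,y1=box;k[y0:y1,x0:x1]=1;m&=k
    n,l,st,ce=cv2.connectedComponentsWithStats(m)
    for i in range(1,n):
        if st[i,4]<mn: continue
        q=P[l==i];r=cv2.minAreaRect((q[:,:2]*1000).astype(np.float32))
        print(st[i,4],ce[i].round(0),'zmed',q[:,2].mean().round(4),'rect mm',np.round(r[0],1),np.round(r[1],1),round(r[2],2))
print('board z',np.median(z[190:195,210:215]),'bench',np.median(z[290:295,300:320]),'jar')
print('blanks');comps(.045,.068,(160,180,300,280))
print('stops');comps(.052,.072,(315,175,460,265))
print('knob');comps(.11,.135,(315,175,460,265),10)
print('bed');comps(.010,.03,(315,175,460,265))
E
```

```text
board z 0.008431084052890503 bench -0.0006477104014841473 jar
blanks
545 [265. 213.] zmed 0.0544 rect mm [565.5 111.4] [111.   35.9] 8.35
715 [228. 223.] zmed 0.0544 rect mm [539.2 208.6] [141.6  36.3] 7.34
896 [192. 234.] zmed 0.0543 rect mm [511.7 302.5] [170.4  36.9] 9.0
stops
289 [354. 207.] zmed 0.0605 rect mm [ 584.  -130.9] [40.  81.3] 71.95
282 [444. 231.] zmed 0.0603 rect mm [ 509.2 -363.1] [26.4 76.6] 73.79
knob
96 [359. 200.] zmed 0.1204 rect mm [ 582.7 -130.4] [26.  24.8] 53.11
bed
4291 [388. 220.] zmed 0.0179 rect mm [ 553.9 -223. ] [329.5 122.7] 72.53
```

```bash
cat >> h.py <<'E'
from scipy.spatial.transform import Rotation as R
def go(x,y,z,jaw):
    "total shift and turn (move units) to a tool-down pose whose jaw line is at world angle jaw (deg)"
    s=get_state();r=R.from_quat(np.roll(s['ee_rot'],-1));a=r.as_matrix()
    cur=np.degrees(np.arctan2(a[1,2],a[0,2]));d=(jaw-cur+90)%180-90;j=np.radians(cur+d)
    X=np.array([0,0,-1.]);Z=np.array([np.cos(j),np.sin(j),0]);T=np.stack([X,np.cross(Z,X),Z],1)
    e=np.array([x,y,z])-s['position']
    print('t',round(float(s['clock']),2),'pos',np.round(s['position'],4),'jaw',cur.round(1),'w',round(float(s['width']),4),'F',np.round(s['contact_force'],1),'q6',np.round(s['qpos'][5],2))
    print('dp now-axes',np.round(a.T@e/.12,3),'after-turn axes',np.round(T.T@e/.12,3),'turn',np.round((r.inv()*R.from_matrix(T)).as_rotvec()/(np.pi/2),3),'deg',round(d,1))
E
python3 -c "
from h import *
go(.539,.2086,.17,97.3)
go(.539,.2086,.17,162.3)"
```

```text
t 0.1 pos [ 0.1559 -0.553   0.2305] jaw -74.3 w 0.0857 F [-0.1 -0.8  0.3] q6 -0.12
dp now-axes [ 0.514  4.794 -5.241] after-turn axes [ 0.504  3.973 -5.889] turn [ 0.094 -0.001 -0.   ] deg -8.4
t 0.1 pos [ 0.1559 -0.553   0.2305] jaw -74.3 w 0.0857 F [-0.1 -0.8  0.3] q6 -0.12
dp now-axes [ 0.514  4.794 -5.241] after-turn axes [0.504 7.016 1.112] turn [-0.628 -0.001 -0.001] deg 56.6
```

{"fn": "arm_command", "kwargs": {"series": [{"dp": [0, 0, 0], "angular": [0.094, 0, 0], "gripper": 65}, {"dp": [0, 0.28, -0.42], "angular": [0, 0, 0], "gripper": 65}, {"dp": [0, 0.28, -0.42], "angular": [0, 0, 0], "gripper": 65}, {"dp": [0, 0.28, -0.42], "angular": [0, 0, 0], "gripper": 65}, {"dp": [0, 0.28, -0.42], "angular": [0, 0, 0], "gripper": 65}, {"dp": [0, 0.28, -0.42], "angular": [0, 0, 0], "gripper": 65}, {"dp": [0, 0.28, -0.42], "angular": [0, 0, 0], "gripper": 65}, {"dp": [0, 0.28, -0.42], "angular": [0, 0, 0], "gripper": 65}]}}

```text
clock: 1.1
position: [0.3504, -0.1667, 0.2281]
ee_rot: [0.526, 0.473, 0.528, -0.47]
contact_force: [1.5, 1.0, -0.2]
width: 0.0649
```

```bash
python3 -c "
from h import *
go(.539,.2086,.17,97.3)"
```

```text
t 1.1 pos [ 0.3504 -0.1667  0.2281] jaw -83.6 w 0.0649 F [ 1.5  1.  -0.2] q6 0.83
dp now-axes [ 0.502  1.91  -2.93 ] after-turn axes [ 0.484  1.956 -2.902] turn [-0.01  -0.003 -0.001] deg 0.9
```

{"fn": "arm_command", "kwargs": {"series": [{"dp": [0.04, 0.28, -0.42], "angular": [-0.01, -0.003, 0], "gripper": 65}, {"dp": [0.04, 0.28, -0.42], "angular": [0, 0, 0], "gripper": 65}, {"dp": [0.04, 0.28, -0.42], "angular": [0, 0, 0], "gripper": 65}, {"dp": [0.04, 0.28, -0.42], "angular": [0, 0, 0], "gripper": 65}, {"dp": [0.04, 0.28, -0.42], "angular": [0, 0, 0], "gripper": 65}, {"dp": [0.04, 0.28, -0.42], "angular": [0, 0, 0], "gripper": 65}, {"dp": [0.04, 0.26, -0.38], "angular": [0, 0, 0], "gripper": 65}, {"dp": [0, 0, 0], "angular": [0, 0, 0], "gripper": 65}]}}

```text
clock: 2.1
position: [0.5416, 0.2238, 0.192]
ee_rot: [0.534, 0.465, 0.531, -0.465]
contact_force: [0.1, -0.1, 0.4]
width: 0.065
```

```bash
python3 -c "
from h import *
go(.539,.2086,.03,97.3)"
```

```text
t 2.1 pos [0.5416 0.2238 0.192 ] jaw -82.3 w 0.065 F [ 0.1 -0.1  0.4] q6 1.71
dp now-axes [ 1.35  -0.042  0.119] after-turn axes [ 1.35  -0.038  0.123] turn [ 0.005  0.002 -0.002] deg -0.4
```

{"fn": "arm_command", "kwargs": {"series": [{"dp": [0, -0.04, 0.12], "angular": [0.005, 0.002, -0.002], "gripper": 65}, {"dp": [0, 0, 0], "angular": [0, 0, 0], "gripper": 65}, {"dp": [0.3, 0, 0], "angular": [0, 0, 0], "gripper": 65}, {"dp": [0.3, 0, 0], "angular": [0, 0, 0], "gripper": 65}, {"dp": [0.3, 0, 0], "angular": [0, 0, 0], "gripper": 65}, {"dp": [0.2, 0, 0], "angular": [0, 0, 0], "gripper": 65}, {"dp": [0.1, 0, 0], "angular": [0, 0, 0], "gripper": 65}, {"dp": [0, 0, 0], "angular": [0, 0, 0], "gripper": 65}]}}

```text
clock: 3.1
position: [0.5368, 0.1973, 0.0483]
ee_rot: [0.528, 0.472, 0.527, -0.47]
contact_force: [1.1, 0.1, -0.7]
width: 0.0653
```

```bash
python3 -c "
from h import *
go(.539,.2086,.03,97.3)"
```

```text
t 3.1 pos [0.5368 0.1973 0.0483] jaw -83.5 w 0.0653 F [ 1.1  0.1 -0.7] q6 1.69
dp now-axes [ 0.153  0.028 -0.092] after-turn axes [ 0.152  0.03  -0.091] turn [-0.009  0.001 -0.002] deg 0.8
```

{"fn": "arm_command", "kwargs": {"series": [{"dp": [0, 0.03, -0.09], "angular": [-0.009, 0, 0], "gripper": 65}, {"dp": [0, 0, 0], "angular": [0, 0, 0], "gripper": 65}, {"dp": [0.1, 0, 0], "angular": [0, 0, 0], "gripper": 65}, {"dp": [0.04, 0, 0], "angular": [0, 0, 0], "gripper": 65}, {"dp": [0, 0, 0], "angular": [0, 0, 0], "gripper": 65}, {"dp": [0, 0, 0], "angular": [0, 0, 0], "gripper": 30}, {"dp": [0, 0, 0], "angular": [0, 0, 0], "gripper": 30}, {"dp": [0, 0, 0], "angular": [0, 0, 0], "gripper": 30}], "grip_force": 40}}

```text
clock: 4.1
position: [0.5417, 0.2098, 0.0336]
ee_rot: [0.533, 0.47, 0.529, -0.465]
contact_force: [0.2, 0.8, -2.3]
width: 0.0351
```

```bash
python3 -c "
from h import *
go(.539,.2086,.03,97.3)"
```

```text
t 4.1 pos [0.5417 0.2098 0.0336] jaw -82.7 w 0.0351 F [ 0.2  0.8 -2.3] q6 1.69
dp now-axes [ 0.03  -0.024  0.007] after-turn axes [ 0.03  -0.023  0.007] turn [ 0.    -0.    -0.006] deg -0.0
```

{"fn": "arm_command", "kwargs": {"series": [{"dp": [-0.15, 0, 0], "angular": [0, 0, 0], "gripper": 30}, {"dp": [-0.35, 0, 0], "angular": [0, 0, 0], "gripper": 30}, {"dp": [-0.4, 0, 0], "angular": [0, 0, 0], "gripper": 30}, {"dp": [-0.3, 0, 0], "angular": [0, 0, 0], "gripper": 30}, {"dp": [0, 0, 0], "angular": [-0.1, 0, 0], "gripper": 30}, {"dp": [0, 0, 0], "angular": [-0.1, 0, 0], "gripper": 30}, {"dp": [0, 0, 0], "angular": [-0.1, 0, 0], "gripper": 30}, {"dp": [0, 0, 0], "angular": [0, 0, 0], "gripper": 30}]}}

```text
clock: 5.1
position: [0.5379, 0.2083, 0.1798]
ee_rot: [0.629, 0.326, 0.626, -0.326]
contact_force: [-0.2, -0.7, -1.0]
width: 0.035
```

```bash
python3 -c "
from h import *
go(.536,-.2792,.18,162.3)"
```

```text
t 5.1 pos [0.5379 0.2083 0.1798] jaw -54.9 w 0.035 F [-0.2 -0.7 -1. ] q6 1.21
dp now-axes [ 2.000e-03 -2.348e+00  3.316e+00] after-turn axes [-2.000e-03 -3.875e+00  1.220e+00] turn [-0.414  0.002 -0.001] deg 37.2
```

{"fn": "arm_command", "kwargs": {"series": [{"dp": [0, 0, 0], "angular": [-0.104, 0, 0], "gripper": 30}, {"dp": [0, 0, 0], "angular": [-0.104, 0, 0], "gripper": 30}, {"dp": [0, 0, 0], "angular": [-0.104, 0, 0], "gripper": 30}, {"dp": [0, 0, 0], "angular": [-0.104, 0, 0], "gripper": 30}, {"dp": [0, -0.2, 0.06], "angular": [0, 0, 0], "gripper": 30}, {"dp": [0, -0.4, 0.125], "angular": [0, 0, 0], "gripper": 30}, {"dp": [0, -0.4, 0.125], "angular": [0, 0, 0], "gripper": 30}, {"dp": [0, -0.4, 0.125], "angular": [0, 0, 0], "gripper": 30}]}}

```text
clock: 6.1
position: [0.5367, 0.0309, 0.177]
ee_rot: [0.699, 0.105, 0.7, -0.106]
contact_force: [1.6, -0.9, -0.7]
width: 0.0355
```

```bash
python3 -c "
from h import *
go(.536,-.2792,.18,162.3)"
```

```text
t 6.1 pos [0.5367 0.0309 0.177 ] jaw -17.2 w 0.0355 F [ 1.6 -0.9 -0.7] q6 0.23
dp now-axes [-0.022 -2.471  0.758] after-turn axes [-0.025 -2.464  0.78 ] turn [ 0.006 -0.001  0.001] deg -0.5
```

{"fn": "arm_command", "kwargs": {"series": [{"dp": [-0.02, -0.4, 0.125], "angular": [0, 0, 0], "gripper": 30}, {"dp": [0, -0.4, 0.125], "angular": [0, 0, 0], "gripper": 30}, {"dp": [0, -0.4, 0.125], "angular": [0, 0, 0], "gripper": 30}, {"dp": [0, -0.4, 0.125], "angular": [0, 0, 0], "gripper": 30}, {"dp": [0, -0.4, 0.125], "angular": [0, 0, 0], "gripper": 30}, {"dp": [0, -0.2, 0.06], "angular": [0, 0, 0], "gripper": 30}, {"dp": [0, 0, 0], "angular": [0, 0, 0], "gripper": 30}, {"dp": [0, 0, 0], "angular": [0, 0, 0], "gripper": 30}]}}

```text
clock: 7.1
position: [0.5326, -0.2577, 0.1772]
ee_rot: [0.696, 0.115, 0.699, -0.115]
contact_force: [-0.4, 0.0, -2.6]
width: 0.0351
```

```bash
python3 -c "
from h import *
go(.536,-.2792,.09,162.3)"
```

```text
t 7.1 pos [ 0.5326 -0.2577  0.1772] jaw -18.8 w 0.0351 F [-0.4  0.  -2.6] q6 -0.24
dp now-axes [ 0.726 -0.16   0.088] after-turn axes [ 0.727 -0.162  0.082] turn [-0.012 -0.003  0.   ] deg 1.1
```

{"fn": "arm_command", "kwargs": {"series": [{"dp": [0, -0.16, 0.08], "angular": [-0.012, -0.003, 0], "gripper": 30}, {"dp": [0, 0, 0], "angular": [0, 0, 0], "gripper": 30}, {"dp": [0.2, 0, 0], "angular": [0, 0, 0], "gripper": 30}, {"dp": [0.25, 0, 0], "angular": [0, 0, 0], "gripper": 30}, {"dp": [0.2, 0, 0], "angular": [0, 0, 0], "gripper": 30}, {"dp": [0.05, 0, 0], "angular": [0, 0, 0], "gripper": 30}, {"dp": [0, 0, 0], "angular": [0, 0, 0], "gripper": 30}, {"dp": [0, 0, 0], "angular": [0, 0, 0], "gripper": 30}]}}

```text
clock: 8.1
position: [0.5368, -0.2673, 0.0937]
ee_rot: [0.699, 0.109, 0.698, -0.106]
contact_force: [-0.4, -0.0, -0.9]
width: 0.0351
```

```bash
python3 - <<'E'
from h import *
go(.536,-.2792,.0426,162.3)
g=get_image('top');c=g['image'][150:290,290:480];cv2.imwrite('pics/top2.png',cv2.resize(c,None,fx=4,fy=4)[:600])
E
```

```text
t 8.1 pos [ 0.5368 -0.2673  0.0937] jaw -17.5 w 0.0351 F [-0.4 -0.  -0.9] q6 -0.28
dp now-axes [ 0.426 -0.099  0.024] after-turn axes [ 0.426 -0.097  0.024] turn [ 0.002  0.    -0.003] deg -0.2
```

View pics/top2.png

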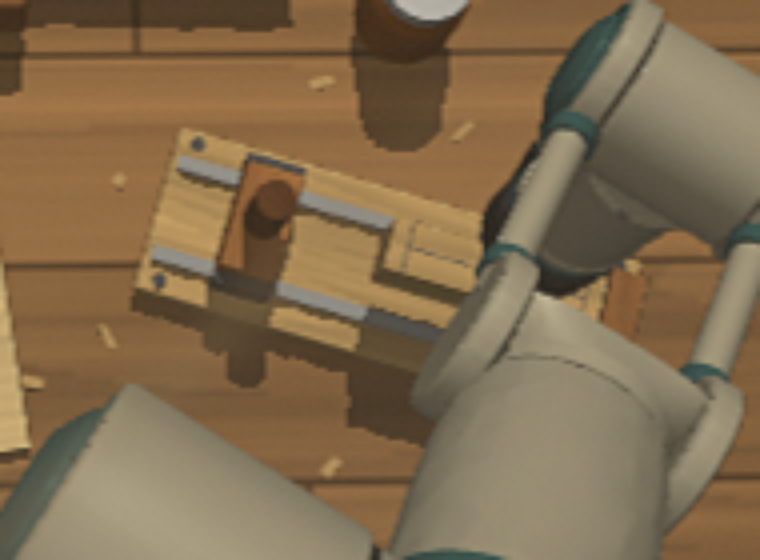

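{"fn": "arm_command", "kwargs": {"series": [{"dp": [0, -0.09, 0.024], "angular": [0, 0, -0.003], "gripper": 30}, {"dp": [0, 0, 0], "angular": [0, 0, 0], "gripper": 30}, {"dp": [0.15, 0, 0], "angular": [0, 0, 0], "gripper": 30}, {"dp": [0.12, 0, 0], "angular": [0, 0, 0], "gripper": 30}, {"dp": [0.08, 0, 0], "angular": [0, 0, 0], "gripper": 30}, {"dp": [0, 0, 0], "angular": [0, 0, 0], "gripper": 30}, {"dp": [0, 0, 0], "angular": [0, 0, 0], "gripper": 30}, {"dp": [0, 0, 0], "angular": [0, 0, 0], "gripper": 30}]}}

```text
clock: 9.15
position: [0.5384, -0.2817, 0.0534]
ee_rot: [0.701, 0.107, 0.696, -0.109]
contact_force: [-0.4, 0.2, -1.6]
width: 0.0354
```

```bash
python3 - <<'E'
from h import *
go(.536,-.2792,.0426,162.3)
g=get_image('side');c=g['image'][120:230,230:370];cv2.imwrite('pics/side2.png',cv2.resize(c,None,fx=5,fy=5))
E
```

```text
t 9.15 pos [ 0.5384 -0.2817  0.0534] jaw -17.6 w 0.0354 F [-0.4  0.2 -1.6] q6 -0.29
dp now-axes [ 0.09   0.014 -0.026] after-turn axes [ 0.09   0.014 -0.026] turn [0.001 0.004 0.001] deg -0.1
```

View pics/side2.png

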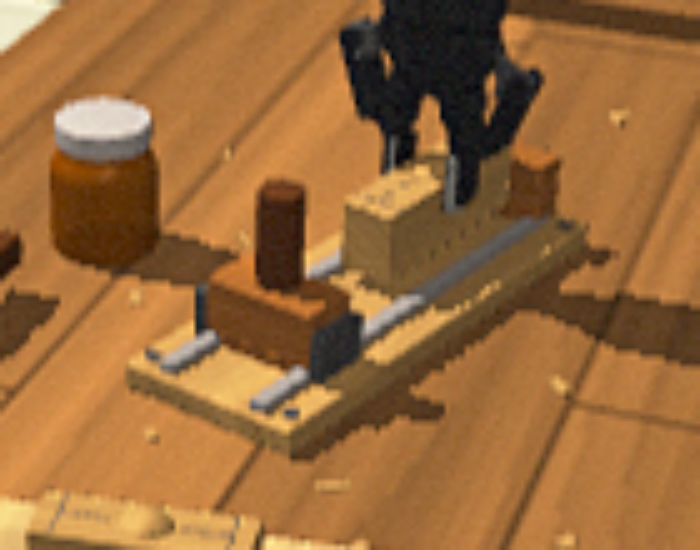

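{"fn": "arm_command", "kwargs": {"series": [{"dp": [0, 0.015, -0.025], "angular": [0, 0.003, 0], "gripper": 30}, {"dp": [0, 0, 0], "angular": [0, 0, 0], "gripper": 30}, {"dp": [0.06, 0, 0], "angular": [0, 0, 0], "gripper": 30}, {"dp": [0.03, 0, 0], "angular": [0, 0, 0], "gripper": 30}, {"dp": [0.02, 0, 0], "angular": [0, 0, 0], "gripper": 30}, {"dp": [0, 0, 0], "angular": [0, 0, 0], "gripper": 30}, {"dp": [0, 0, 0], "angular": [0, 0, 0], "gripper": 30}, {"dp": [0, 0, 0], "angular": [0, 0, 0], "gripper": 30}]}}

```text
clock: 10.2
position: [0.5365, -0.2794, 0.0431]
ee_rot: [0.7, 0.107, 0.697, -0.109]
contact_force: [-0.4, 0.2, 0.9]
width: 0.0352
```

```bash
python3 -c "
from h import *
go(.536,-.2792,.0426,162.3)"
```

```text
t 10.2 pos [ 0.5365 -0.2794  0.0431] jaw -17.6 w 0.0352 F [-0.4  0.2  0.9] q6 -0.29
dp now-axes [ 0.005  0.    -0.005] after-turn axes [ 0.005  0.    -0.005] turn [0.001 0.003 0.002] deg -0.1
```

{"fn": "arm_command", "kwargs": {"series": [{"dp": [0, 0, 0], "angular": [0, 0, 0], "gripper": 60}, {"dp": [0, 0, 0], "angular": [0, 0, 0], "gripper": 60}, {"dp": [0, 0, 0], "angular": [0, 0, 0], "gripper": 60}, {"dp": [-0.15, 0, 0], "angular": [0, 0, 0], "gripper": 60}, {"dp": [-0.4, 0, 0], "angular": [0, 0, 0], "gripper": 60}, {"dp": [-0.4, 0, 0], "angular": [0, 0, 0], "gripper": 60}, {"dp": [-0.2, 0, 0], "angular": [0, 0, 0], "gripper": 60}, {"dp": [0, 0, 0], "angular": [0, 0, 0], "gripper": 60}]}}

```text
clock: 11.2
position: [0.5363, -0.2792, 0.1836]
ee_rot: [0.7, 0.107, 0.698, -0.109]
contact_force: [0.5, -0.2, -1.0]
width: 0.06
```

```bash
python3 - <<'E'
from h import *
go(.5835,-.1306,.17,162.3)
E
```

```text
t 11.2 pos [ 0.5363 -0.2792  0.1836] jaw -17.6 w 0.06 F [ 0.5 -0.2 -1. ] q6 -0.29
dp now-axes [0.11  1.299 0.   ] after-turn axes [ 0.114  1.299 -0.002] turn [0.001 0.002 0.002] deg -0.1
```

{"fn": "arm_command", "kwargs": {"series": [{"dp": [0, 0.2, 0], "angular": [0, 0, 0], "gripper": 60}, {"dp": [0, 0.4, 0], "angular": [0, 0, 0], "gripper": 60}, {"dp": [0, 0.4, 0], "angular": [0, 0, 0], "gripper": 60}, {"dp": [0, 0.2, 0], "angular": [0, 0, 0], "gripper": 60}, {"dp": [0, 0.05, 0], "angular": [0, 0, 0], "gripper": 60}, {"dp": [0, 0, 0], "angular": [0, 0, 0], "gripper": 60}, {"dp": [0, 0, 0], "angular": [0, 0, 0], "gripper": 60}, {"dp": [0, 0, 0], "angular": [0, 0, 0], "gripper": 60}]}}

```text
clock: 12.2
position: [0.5783, -0.1343, 0.1731]
ee_rot: [0.695, 0.109, 0.702, -0.11]
contact_force: [0.3, 1.0, -0.2]
width: 0.06
```

```bash
python3 - <<'E'
from h import *
go(.5835,-.1306,.085,162.3)
E
```

```text
t 12.2 pos [ 0.5783 -0.1343  0.1731] jaw -17.8 w 0.06 F [ 0.3  1.  -0.2] q6 -0.03
dp now-axes [0.734 0.046 0.04 ] after-turn axes [0.734 0.043 0.032] turn [-0.002 -0.007  0.002] deg 0.1
```

{"fn": "arm_command", "kwargs": {"series": [{"dp": [0, 0.045, 0.035], "angular": [0, -0.007, 0.002], "gripper": 60}, {"dp": [0, 0, 0], "angular": [0, 0, 0], "gripper": 60}, {"dp": [0.2, 0, 0], "angular": [0, 0, 0], "gripper": 60}, {"dp": [0.3, 0, 0], "angular": [0, 0, 0], "gripper": 60}, {"dp": [0.15, 0, 0], "angular": [0, 0, 0], "gripper": 60}, {"dp": [0.05, 0, 0], "angular": [0, 0, 0], "gripper": 60}, {"dp": [0, 0, 0], "angular": [0, 0, 0], "gripper": 60}, {"dp": [0, 0, 0], "angular": [0, 0, 0], "gripper": 60}]}}

```text
clock: 13.2
position: [0.5867, -0.133, 0.0898]
ee_rot: [0.701, 0.11, 0.696, -0.111]
contact_force: [0.8, -0.4, 0.0]
width: 0.0603
```

```bash
python3 - <<'E'
from h import *
go(.5835,-.1306,.082,162.3)
g=get_image('side');c=g['image'][120:230,230:370];cv2.imwrite('pics/side3.png',cv2.resize(c,None,fx=5,fy=5))
E
```

```text
t 13.2 pos [ 0.5867 -0.133   0.0898] jaw -18.0 w 0.0603 F [ 0.8 -0.4  0. ] q6 -0.02
dp now-axes [ 0.065  0.011 -0.032] after-turn axes [ 0.065  0.011 -0.032] turn [-0.003  0.005  0.001] deg 0.3
```

View pics/side3.png

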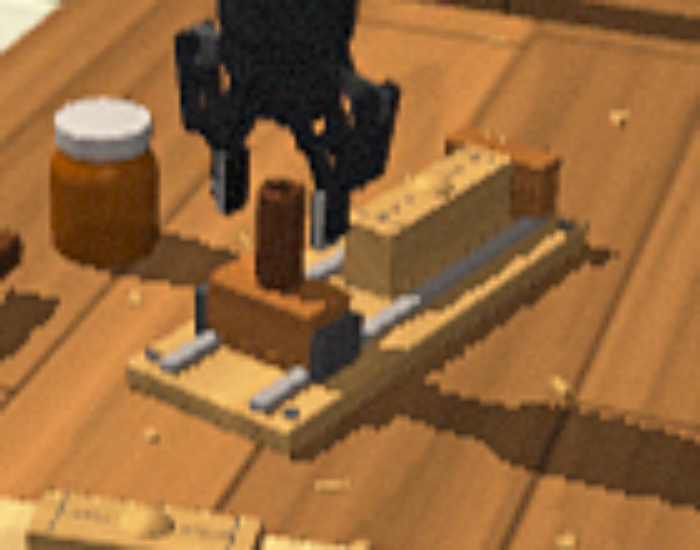

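{"fn": "arm_command", "kwargs": {"series": [{"dp": [0.04, 0.01, -0.03], "angular": [-0.003, 0.004, 0], "gripper": 60}, {"dp": [0.02, 0, 0], "angular": [0, 0, 0], "gripper": 60}, {"dp": [0, 0, 0], "angular": [0, 0, 0], "gripper": 60}, {"dp": [0, 0, 0], "angular": [0, 0, 0], "gripper": 20}, {"dp": [0, 0, 0], "angular": [0, 0, 0], "gripper": 20}, {"dp": [0, 0, 0], "angular": [0, 0, 0], "gripper": 20}, {"dp": [0, 0, 0], "angular": [0, 0, 0], "gripper": 20}, {"dp": [0, 0, 0], "angular": [0, 0, 0], "gripper": 20}], "grip_force": 40}}

```text
clock: 14.25
position: [0.5838, -0.1307, 0.0839]
ee_rot: [0.7, 0.108, 0.698, -0.109]
contact_force: [0.4, -0.9, 0.5]
width: 0.0272
```

```bash
python3 - <<'E'
from h import *
s=get_state();p=s['position']
go(p[0]-.105*.304,p[1]-.105*.9527,p[2],162.3)
E
```

```text
t 14.25 pos [ 0.5838 -0.1307  0.0839] jaw -17.7 w 0.0272 F [ 0.4 -0.9  0.5] q6 -0.03
dp now-axes [ 0.001 -0.875 -0.   ] after-turn axes [ 0.    -0.875  0.   ] turn [0.    0.002 0.001] deg -0.0
```

{"fn": "arm_command", "kwargs": {"series": [{"dp": [0, -0.1, 0], "angular": [0, 0, 0], "gripper": 20}, {"dp": [0, -0.2, 0], "angular": [0, 0, 0], "gripper": 20}, {"dp": [0, -0.2, 0], "angular": [0, 0, 0], "gripper": 20}, {"dp": [0, -0.2, 0], "angular": [0, 0, 0], "gripper": 20}, {"dp": [0, -0.1, 0], "angular": [0, 0, 0], "gripper": 20}, {"dp": [0, 0, 0], "angular": [0, 0, 0], "gripper": 20}, {"dp": [0, 0, 0], "angular": [0, 0, 0], "gripper": 20}, {"dp": [0, 0, 0], "angular": [0, 0, 0], "gripper": 20}]}}

```text
clock: 15.25
position: [0.5611, -0.2026, 0.0837]
ee_rot: [0.702, 0.129, 0.694, -0.096]
contact_force: [2.4, 2.7, 0.0]
width: 0.0268
```

```bash
python3 - <<'E'
from h import *
go(.5838-.105*.304,-.1307-.105*.9527,.0839,162.3)
E
```

```text
t 15.25 pos [ 0.5611 -0.2026  0.0837] jaw -18.3 w 0.0268 F [2.4 2.7 0. ] q6 -0.2
dp now-axes [-0.014 -0.247  0.001] after-turn axes [-0.002 -0.247 -0.002] turn [-0.007  0.003 -0.03 ] deg 0.6
```

{"fn": "arm_command", "kwargs": {"series": [{"dp": [0, -0.08, 0], "angular": [-0.007, 0.003, -0.015], "gripper": 20}, {"dp": [0, -0.08, 0], "angular": [0, 0, -0.015], "gripper": 20}, {"dp": [0, -0.05, 0], "angular": [0, 0, 0], "gripper": 20}, {"dp": [0, -0.03, 0], "angular": [0, 0, 0], "gripper": 20}, {"dp": [0, -0.03, 0], "angular": [0, 0, 0], "gripper": 20}, {"dp": [0, -0.03, 0], "angular": [0, 0, 0], "gripper": 20}, {"dp": [0, -0.03, 0], "angular": [0, 0, 0], "gripper": 20}, {"dp": [0, 0, 0], "angular": [0, 0, 0], "gripper": 20}]}}

```text
clock: 16.25
position: [0.5612, -0.2021, 0.0836]
ee_rot: [0.702, 0.142, 0.692, -0.09]
contact_force: [-0.4, -0.7, -1.3]
width: 0.027
```

```bash
python3 - <<'E'
from h import *
go(.5838-.105*.304,-.1307-.105*.9527,.0839,162.3)
E
```

```text
t 16.25 pos [ 0.5612 -0.2021  0.0836] jaw -18.9 w 0.027 F [-0.4 -0.7 -1.3] q6 -0.22
dp now-axes [-0.021 -0.25   0.004] after-turn axes [-0.002 -0.251 -0.001] turn [-0.013  0.002 -0.048] deg 1.2
```

{"fn": "arm_command", "kwargs": {"series": [{"dp": [0, -0.12, 0], "angular": [-0.01, 0, -0.05], "gripper": 20}, {"dp": [0, -0.12, 0], "angular": [0, 0, -0.05], "gripper": 20}, {"dp": [0, 0, 0], "angular": [0, 0, 0], "gripper": 20}, {"dp": [0, 0, 0], "angular": [0, 0, 0], "gripper": 20}, {"dp": [0, 0, 0], "angular": [0, 0, 0], "gripper": 20}, {"dp": [0, 0, 0], "angular": [0, 0, 0], "gripper": 20}, {"dp": [0, 0, 0], "angular": [0, 0, 0], "gripper": 20}, {"dp": [0, 0, 0], "angular": [0, 0, 0], "gripper": 20}]}}

```text
clock: 17.25
position: [0.5564, -0.2168, 0.0832]
ee_rot: [0.696, 0.098, 0.699, -0.135]
contact_force: [-0.7, 0.8, 0.3]
width: 0.0202
```

```bash
python3 - <<'E'
from h import *
go(.5838-.105*.304,-.1307-.105*.9527,.0839,162.3)
g=get_image('side');c=g['image'][120:230,230:370];cv2.imwrite('pics/side4.png',cv2.resize(c,None,fx=5,fy=5))
E
```

```text
t 17.25 pos [ 0.5564 -0.2168  0.0832] jaw -18.9 w 0.0202 F [-0.7  0.8  0.3] q6 -0.1
dp now-axes [ 0.001 -0.122  0.002] after-turn axes [-0.006 -0.122 -0.001] turn [-0.014  0.002  0.034] deg 1.2
```

View pics/side4.png

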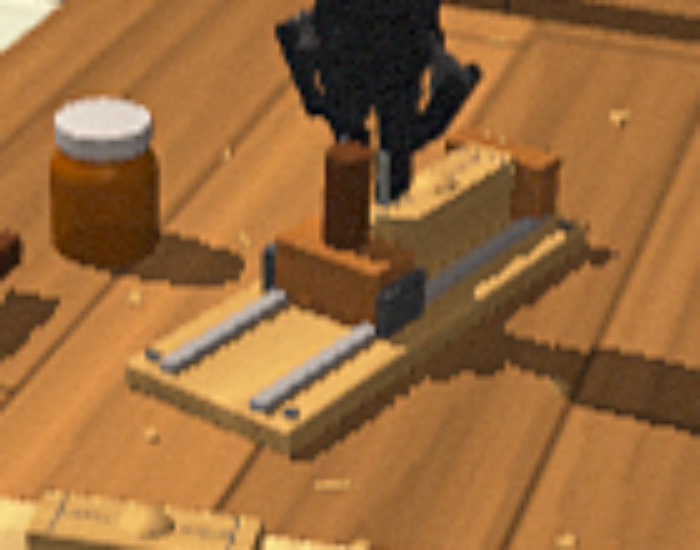

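{"fn": "arm_command", "kwargs": {"series": [{"dp": [-0.15, 0, 0], "angular": [0, 0, 0], "gripper": 20}, {"dp": [-0.3, 0, 0], "angular": [0, 0, 0], "gripper": 20}, {"dp": [-0.3, 0, 0], "angular": [0, 0, 0.02], "gripper": 10}, {"dp": [-0.1, 0, 0], "angular": [-0.01, 0, 0.014], "gripper": 10}, {"dp": [0, 0, 0], "angular": [0, 0, 0], "gripper": 10}, {"dp": [0, 0.3, 0], "angular": [0, 0, 0], "gripper": 10}, {"dp": [0, 0.35, 0], "angular": [0, 0, 0], "gripper": 10}, {"dp": [0, 0, 0], "angular": [0, 0, 0], "gripper": 10}]}}

```text
clock: 18.3
position: [0.579, -0.1355, 0.1809]
ee_rot: [0.696, 0.113, 0.701, -0.11]
contact_force: [0.1, 0.2, -0.2]
width: 0.0102
```

```bash
cat >> h.py <<'E'
C=np.array([.5539,-.2230]);th=np.radians(72.3);ux=np.array([np.cos(th),np.sin(th)]);uy=np.array([-ux[1],ux[0]])
def own(P): return np.stack([(P[...,:2]-C)@ux,(P[...,:2]-C)@uy,P[...,2]],-1)*1000
E
python3 - <<'E'
from h import *
for n in ('side','top'):
    g=get_image(n);o=own(pts(g));x,y,z=o[...,0],o[...,1],o[...,2]
    b=(abs(x)<165)&(abs(y)<60)
    k=b&(z>112)&(z<128);q=o[k];print(n,'knob',k.sum(),q.mean(0).round(1) if k.sum() else '')
    for lo,hi in((50,57),(57,75)):
        k=b&(z>lo)&(z<hi)
        m,l,st,ce=cv2.connectedComponentsWithStats(k.astype(np.uint8))
        for i in range(1,m):
            if st[i,4]>25:
                q=o[l==i];print(lo,st[i,4],'x',q[:,0].min().round(1),q[:,0].max().round(1),'y',q[:,1].min().round(1),q[:,1].max().round(1),'z',q[:,2].mean().round(1))
s=get_state();print('tcp own',own(s['position']).round(1));go(.5839,-.1306,.0839,162.3)
E
```

```text
side knob 61 [ 36.4   2.8 120. ]
50 56 x -153.9 -5.4 y 14.4 37.8 z 53.5
50 82 x 11.6 55.1 y -44.1 47.0 z 53.0
57 541 x -160.1 54.1 y -36.7 39.9 z 64.3
top knob 96 [ 31.5   0.7 120. ]
57 150 x 11.3 51.6 y -37.6 19.0 z 61.8
57 255 x -47.7 5.4 y -18.6 18.7 z 62.7
57 488 x -159.2 -78.8 y -38.1 37.5 z 62.1
tcp own [ 88.7   2.5 181.1]
t 18.4 pos [ 0.5785 -0.1377  0.1811] jaw -18.2 w 0.0102 F [-0.1  0.4 -1.1] q6 -0.03
dp now-axes [0.81 0.07 0.03] after-turn axes [0.81  0.07  0.025] turn [-0.006 -0.005 -0.001] deg 0.5
```

{"fn": "arm_command", "kwargs": {"series": [{"dp": [0, 0.03, 0.02], "angular": [-0.006, -0.004, 0], "gripper": 10}, {"dp": [0, 0, 0], "angular": [0, 0, 0], "gripper": 10}, {"dp": [0.25, 0, 0], "angular": [0, 0, 0], "gripper": 10}, {"dp": [0.35, 0, 0], "angular": [0, 0, 0], "gripper": 10}, {"dp": [0.25, 0, 0], "angular": [0, 0, 0], "gripper": 10}, {"dp": [0.06, 0, 0], "angular": [0, 0, 0], "gripper": 10}, {"dp": [0, 0, 0], "angular": [0, 0, 0], "gripper": 10}, {"dp": [0, 0, 0], "angular": [0, 0, 0], "gripper": 10}]}}

```text
clock: 19.4
position: [0.5832, -0.1409, 0.071]
ee_rot: [0.7, 0.11, 0.697, -0.111]
contact_force: [0.0, -0.1, 0.5]
width: 0.0099
```

```bash
python3 - <<'E'
from h import *
s=get_state();print('tcp own',own(s['position']).round(1));t=C+.0505*ux;go(t[0],t[1],.07,162.3)
E
```

```text
tcp own [87.1 -3.  71. ]
t 19.4 pos [ 0.5832 -0.1409  0.071 ] jaw -18.0 w 0.0099 F [ 0.  -0.1  0.5] q6 -0.04
dp now-axes [ 0.008 -0.305 -0.023] after-turn axes [ 0.008 -0.305 -0.025] turn [-0.003  0.003  0.001] deg 0.3
```

{"fn": "arm_command", "kwargs": {"series": [{"dp": [0, -0.06, -0.024], "angular": [-0.003, 0.003, 0], "gripper": 10}, {"dp": [0, -0.08, 0], "angular": [0, 0, 0], "gripper": 10}, {"dp": [0, -0.05, 0], "angular": [0, 0, 0], "gripper": 10}, {"dp": [0, -0.05, 0], "angular": [0, 0, 0], "gripper": 10}, {"dp": [0, -0.05, 0], "angular": [0, 0, 0], "gripper": 10}, {"dp": [0, -0.05, 0], "angular": [0, 0, 0], "gripper": 10}, {"dp": [0, -0.05, 0], "angular": [0, 0, 0], "gripper": 10}, {"dp": [0, -0.05, 0], "angular": [0, 0, 0], "gripper": 10}]}}

```text
clock: 20.4
position: [0.5707, -0.1748, 0.0743]
ee_rot: [0.702, 0.125, 0.694, -0.101]
contact_force: [6.7, 18.4, 2.3]
width: 0.01
```

```bash
cat > m.py <<'E'
from h import *
s=get_state();print('tcp own',own(s['position']).round(1));t=C+.0505*ux;go(t[0],t[1],.07,162.3)
g=get_image('top');o=own(pts(g));x,y,z=o[...,0],o[...,1],o[...,2]
k=(abs(x)<165)&(abs(y)<60)&(z>57)&(z<75)
m,l,st,ce=cv2.connectedComponentsWithStats(k.astype(np.uint8))
for i in range(1,m):
    if st[i,4]>25:
        q=o[l==i];print(st[i,4],'x',q[:,0].min().round(1),q[:,0].max().round(1),'y',q[:,1].min().round(1),q[:,1].max().round(1),'z',q[:,2].mean().round(1))
E
python3 m.py
```

```text
tcp own [51.  -1.3 74.3]
t 20.4 pos [ 0.5707 -0.1748  0.0743] jaw -18.4 w 0.01 F [ 6.7 18.4  2.3] q6 -0.14
dp now-axes [ 0.036 -0.006 -0.011] after-turn axes [ 0.036 -0.004 -0.011] turn [-0.007  0.004 -0.023] deg 0.7
281 x -86.3 7.4 y -18.4 11.7 z 63.9
322 x -160.2 -113.8 y -37.8 36.9 z 61.8
```

{"fn": "arm_command", "kwargs": {"series": [{"dp": [0, -0.07, 0], "angular": [0, 0, -0.01], "gripper": 10}, {"dp": [0, -0.07, 0], "angular": [0, 0, -0.01], "gripper": 10}, {"dp": [0, -0.07, 0], "angular": [0, 0, -0.01], "gripper": 10}, {"dp": [0, -0.07, 0], "angular": [0, 0, -0.01], "gripper": 10}, {"dp": [0, -0.07, 0], "angular": [0, 0, 0], "gripper": 10}, {"dp": [0, -0.07, 0], "angular": [0, 0, 0], "gripper": 10}, {"dp": [0, -0.07, 0], "angular": [0, 0, 0], "gripper": 10}, {"dp": [0, -0.07, 0], "angular": [0, 0, 0], "gripper": 10}]}}

```text
clock: 21.45
position: [0.5719, -0.1728, 0.0752]
ee_rot: [0.704, 0.155, 0.687, -0.09]
contact_force: [10.2, 23.7, 4.4]
width: 0.01
```

```bash
python3 m.py
```

```text
tcp own [53.3 -1.9 75.2]
t 21.45 pos [ 0.5719 -0.1728  0.0752] jaw -19.9 w 0.01 F [10.2 23.7  4.4] q6 -0.18
dp now-axes [ 0.041 -0.028 -0.015] after-turn axes [ 0.043 -0.024 -0.016] turn [-0.025  0.007 -0.06 ] deg 2.2
315 x -107.3 -9.2 y -19.1 16.6 z 63.7
176 x -159.6 -134.9 y -37.5 34.6 z 61.4
```

{"fn": "arm_command", "kwargs": {"series": [{"dp": [0, 0.06, 0], "angular": [0, 0, 0], "gripper": 10}, {"dp": [0, 0.15, 0], "angular": [0, 0, 0], "gripper": 10}, {"dp": [0, 0.15, 0], "angular": [-0.02, 0, -0.03], "gripper": 10}, {"dp": [-0.3, 0.1, 0], "angular": [0, 0, -0.03], "gripper": 10}, {"dp": [-0.4, 0.2, 0], "angular": [0, 0, 0], "gripper": 10}, {"dp": [-0.3, 0.4, 0], "angular": [0, 0, 0], "gripper": 10}, {"dp": [0, 0.4, -0.2], "angular": [0, 0, 0], "gripper": 10}, {"dp": [0, 0.3, -0.2], "angular": [0, 0, 0], "gripper": 10}]}}

```text
clock: 22.5
position: [0.5946, 0.0449, 0.2022]
ee_rot: [0.702, 0.11, 0.694, -0.116]
contact_force: [-0.4, 0.2, 0.8]
width: 0.01
```

```bash
python3 m.py; python3 - <<'E'
from h import *
g=get_image('top');np.savez('t5.npz',**g);a=cv2.resize(g['image'][170:270,310:470],None,fx=4,fy=4,interpolation=cv2.INTER_CUBIC)
g=get_image('side');b=cv2.resize(g['image'][120:220,240:370],None,fx=3,fy=3,interpolation=cv2.INTER_CUBIC)
b=cv2.copyMakeBorder(b[:200*3],0,0,0,0,cv2.BORDER_CONSTANT)
cv2.imwrite('pics/fin_top.png',a);cv2.imwrite('pics/fin_side.png',cv2.resize(b,None,fx=2,fy=2))
E
```

```text
tcp own [267.6  42.7 202.2]
t 22.5 pos [0.5946 0.0449 0.2022] jaw -18.4 w 0.01 F [-0.4  0.2  0.8] q6 0.29
dp now-axes [ 1.118 -1.798  0.362] after-turn axes [ 1.102 -1.809  0.355] turn [-0.008  0.009  0.004] deg 0.7
1195 x -160.1 45.6 y -38.2 38.5 z 62.4
```

View pics/fin_top.png

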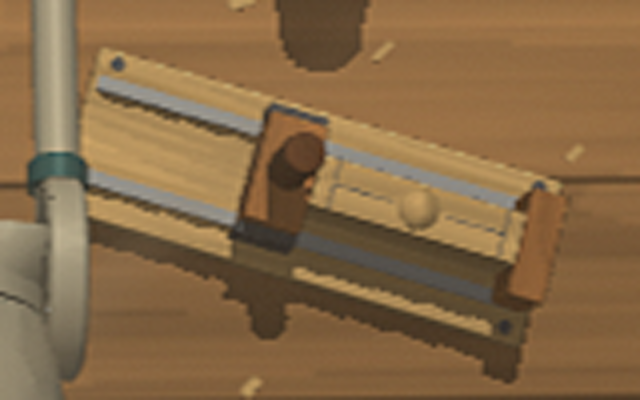

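View pics/fin_side.png

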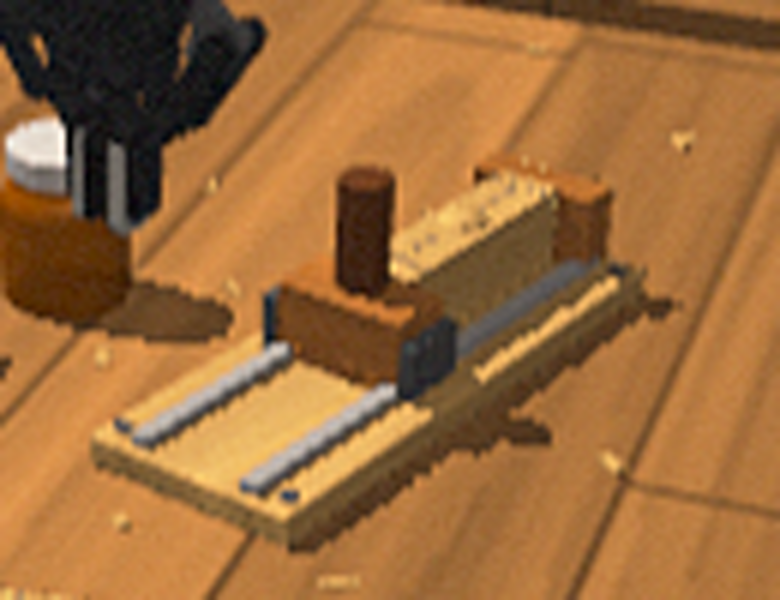

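{"fn": "arm_command", "kwargs": {"series": [{"dp": [0, 0, 0], "angular": [0, 0, 0], "gripper": 10}, {"dp": [0, 0, 0], "angular": [0, 0, 0], "gripper": 10}, {"dp": [0, 0, 0], "angular": [0, 0, 0], "gripper": 10}, {"dp": [0, 0, 0], "angular": [0, 0, 0], "gripper": 10}, {"dp": [0, 0, 0], "angular": [0, 0, 0], "gripper": 10}, {"dp": [0, 0, 0], "angular": [0, 0, 0], "gripper": 10}, {"dp": [0, 0, 0], "angular": [0, 0, 0], "gripper": 10}, {"dp": [0, 0, 0], "angular": [0, 0, 0], "gripper": 10}]}}

```text
clock: 23.65
position: [0.5948, 0.0406, 0.2013]
ee_rot: [0.702, 0.11, 0.694, -0.118]
contact_force: [0.4, 0.5, -0.7]
width: 0.0101
```

```bash
python3 - <<'E'
from h import *
g=get_image('top');o=own(pts(g));x,y,z=o[...,0],o[...,1],o[...,2]
k=(x>-130)&(x<0)&(abs(y)<26)&(z>58)&(z<68);q=o[k]
r=cv2.minAreaRect(q[:,:2].astype(np.float32));print('blank',np.round(r[0],1),np.round(r[1],1),r[2])
k=(x>-30)&(x<80)&(abs(y)<46)&(abs(y)>24)&(z>55)&(z<70);print('jaw x',np.percentile(x[k],[1,99]).round(1))
print(sign_off())
E
```

```text
blank [-64.9   0.4] [129.4  37.9] 0.2321227788925171
jaw x [ 6.1 44.4]
the job is handed in; nothing more can be done
None
```

The middle-length blank lies boss up in the cradle's channel, between the two stops. The sliding stop is pushed up against it and released. I handed the job in at about 24 s, with the arm clear of everything.

- **What went wrong on the way:** my first try at sliding the stop, by gripping its knob, slipped off with about 6 mm still to go. I then pushed the knob from behind with nearly closed fingers. The stop stalled at about 26 N.
- **Position and straightness:** the blank was centred at own x -65 mm and y 0.4 mm, where it should be if it touches the fixed stop. It was turned 0.2° from the channel.
- **Gap:** the sliding stop's face measured 5.6 to 6.1 mm, against 5 mm for an exact fit. That difference is within the 2 mm camera calibration, and both final pictures show the blank against both stops. The measurement alone can't rule out a gap under about a millimetre.
- **Other items:** I did not measure the other two blanks, the mallet, the gouge or the oil jar again at the end. No move was aimed at them, and I saw no contact with them.

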